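# Open the child-latched blade cupboard on the workshop bench

### The arm

A 6-joint arm with a two-finger parallel gripper is mounted at the origin on the work surface. World frame = base frame: x ahead of the robot, y to its left, z up, the work surface at z = 0. Lengths are in m, angles in rad, forces in N, time in s.
With the tool pointing down it reaches from about 0.425 to 1.125 m from the base axis. Payload 14.9 kg.
Tool frame: the origin (TCP) lies between the finger pads; the fingertips stand 11 mm ahead of it and the grasp point (between the pads) lies 8 mm behind it; z points along the fingers, y is the line along which they close (so a half turn about z gives the same grasp; the last joint's range is limited). The gripper opens to 91 mm and grips with 3 to 60 N. Pads are 32 mm wide; open, the fingers measure 118 mm over their backs; the gripper's body (76 mm by 178 mm) begins 60 mm behind the grasp point.
Start: joints at [1.281, 0.379, 1.734, -0, 1.028, -0.033], TCP at [0.178, 0.677, 0.225] pointing down, gripper open.
Joint ranges: [-2.77, 2.77], [-0.74, 2.19], [0, 2.66], [-1.06, 4.2], [0.31, 2.87], [-3.08, 3.08]. Speed limits (rad/s): [1.89, 1.89, 2.39, 3.14, 3.14, 3.14].

### API

Orientations are given as a rotation vector (axis times angle).
In Python, from station import monitor, eyes, order gives the robot as it stands.
- The arm moves only by the tool servo_tool, never from a script. Its argument "increments" is a list of rows, each a list of 5 numbers: the opening in per cent of the stroke, from 0 (shut) to 100 (fully open), then the shift along the tool's x, y, z in mm, then the turn about the tool's z in rad. A call has 1 to 12 rows; each row is the pose to reach, as a shift and turn from the pose commanded when the call began, along the tool's axes at that moment; what a row does not reach only later rows make up. A row lasts 1/12 s, in which the tool goes at most 41.7 mm and 7.16 degrees, less where a joint would pass 70% of its speed; a pose out of reach is approached as far as the arm can. A call with a gripper value outside its range is refused whole. The fingers move at their own pace and stop on an object; the grip force is fixed at half the most. Time passes only in rows, so rows that repeat a pose let the fingers close. It gives the time, the measured TCP pose, the force, the opening and the grip force at its end, in the units of the state.
- monitor.state(): the state, without advancing time (a new reading comes with each control period).
- eyes.capture(name): name is "scene" or "side" or "wrist"; returns the picture (480x640x3 uint8, blue, green, red); there is no depth.
- eyes.camera_model(name): a dict with "fov_y" (degrees; the focal length in pixels is half the picture's height over the tangent of half this angle, whatever the lens; pixels are square), "cx", "cy" (the principal point, pixels), "origin" and "attitude" of the camera in the world. Camera axes: x right, y up, looking along -z (the intrinsics and any distortion apply to the point x, -y, -z); pixel columns grow to the right and rows downward; lengths in m; the calibration is good to about 2 mm. A picture is of the moment at which its call begins: read the wrist's pose just before it. camera_model takes no time and is no camera call; for the wrist camera it gives the pose at the moment of the call.
- order.hand_in(): hands the job in; it is judged then, once.
The state is a dict: "t": time; "joint_pos": joint angles; "dq": joint speeds; "effort": joint torques, N m; "tool_pos": TCP position; "tcp_rot": TCP orientation; "contact_force": force on the tool from outside, world axes, zero at the start; "moment": the same for the moment, N m; "grip_width": opening from 0.0 (shut) to 1.0 (fully open); "grip_force": force on a finger pad.
Only numpy, scipy, OpenCV 4.12 (cv2) and the standard library are available. Lean on these libraries where they do the work, as an engineer would, in place of code of your own. Each camera call takes 0.05 s, during which the arm holds its last target. There are 200 camera calls.

### The job

Open the small plywood blade cupboard on the bench. Draw its door out until the child-safety latch catches it, press the sprung hook down through the gap to free it, ease the door past the catch and swing it well open, a good 60 degrees or more, then let go and take the hand clear. Be gentle: never wrench the door against its latch or force the hook, and leave the glue bottle, the jar and the wood offcut where they are.

Things in the scene. Friction and masses are not known exactly. Their poses are not given: they have to be found in the camera images.
- cupboard: fixed plywood cupboard (sizes in mm) 200 deep (x), 240 wide (y), 240 high; origin: centre of its underside. Its open front is the plane x = -100; top and sides 15 thick. Before it hangs an 18 thick plywood door covering the whole front, hinged upright at the corner x = -100, y = -120: its free edge is at +y and swings out to -x
- door (a joint): door angle in rad: 0 shut, growing as it opens, 1.57 square to the cupboard, limit 1.9. The door swings easily and stays where it is left. It starts nearly shut; the latch stops it at about 0.22; past 0.35 the hook is clear of the catch
- door_hinge (a point): top end of the hinge line (height 240), where the door's inner face meets the carcass front; axes turn with the door: x is its normal, into the cupboard, y along the door to its free edge
- door_handle (a point): middle of the dark steel bar handle: level bar 11 thick, 110 long, parallel to the door, its centre 35 off the door's outer face (53 off the inner face), 25 below the door's top, 165 from the hinge line. Axes as door_hinge
- door_top (a point): top inner edge of the door straight above the latch: 185 from the hinge line, height 240, axes as door_hinge. The white plastic latch under it, on the inner face, is a bracket with a sprung hook: an arm 12 wide, pivoted 4 off the inner face, reaching 58 into the cupboard, an upright barb at its end with its flat side 48 off the inner face. It turns with the door
- over_pad (a point): point level with the door's top, 17 off its inner face, straight above the rounded thumb pad (8 x 16) on the hook's arm. The pad's top lies 24 to 37 below this point: the bracket's height (slotted screw holes) differs each time and is not measured, so feel for it. Axes as door_hinge
- front_edge (a point): top front edge of the carcass straight above the catch, 185 from the hinge line. With the door caught, the gap from here to door_top is about 40: shut fingers go down through it. The pad resists with 3 to 4 N at first touch, rising to about 7 N, then meets a firm stop after about 5. The hook is free after 1 to 4.5 of this (most where the bracket sits high), always at the stop
- keeper: fixed white catch plate, 34 wide (y), 4 thick, 31 deep below the cupboard's top, just behind the front edge; origin: middle of its lower edge, front face; axes as the cupboard's. The barb stands up behind it by 3 to 15; the hook must be held down until the barb is past it. The plastic bears 22 N of pressing on the hook and 40 N of pull on this plate, no more
- glue: bystander: white glue bottle with a small cap, 60 across, 170 high, standing loose; origin at its base
- jar: bystander: glass screw jar with a steel lid, 68 across, 85 high, standing loose; origin at its base
- offcut: bystander: loose block of pale wood 160 x 55 x 35; origin at the centre of its underside, x along its length

How it is judged:
By the outcome, as a careful person would: the job done as asked, in the order asked, and still so for the second after the job is handed in, with the robot touching nothing.
It also fails if it takes over 72 s, if anything falls off the work surface, if the arm or the gripper's body presses on something with over 40 N, if the wrist force passes 120 N, or if a joint passes its speed limit or range.

## Working session

There is one attempt and no reset: what is moved stays moved. The work goes in short steps, Python scripts to look and compute and a tool call to move; the robot and the scene stay as the last step left them, time stands still between calls to the robot, and variables do not carry over. Pictures are saved under pics/ and viewed, at most 10 in all, crops included, and the job is handed in when it is done.

Besides the shell and the picture viewer there is one more tool, called after "Emit:" as a command line: name --pt "numbers of a row" for each row, then --argument value for the rest. servo_tool: Moves the arm, as the interface text tells. Its arguments: {"type":"object","properties":{"increments":{"type":"array","items":{"type":"array","items":{"type":"number"}}}},"required":["increments"]}

```bash
mkdir -p pics; ls
python3 - <<'E'
from station import monitor, eyes
import cv2
print(monitor.state())
for n in ("scene","side","wrist"):
    m=eyes.camera_model(n); print(n,m)
    cv2.imwrite(f"pics/{n}0.png",eyes.capture(n))
E
```

```text
pics
{'t': 0.0, 'joint_pos': array([ 1.28069273e+00,  3.79379787e-01,  1.73481350e+00,  2.87768639e-05,
        1.02847822e+00, -3.32817558e-02]), 'dq': array([-0.00037232,  0.00226297, -0.00031653, -0.00091446,  0.00069687,
        0.00098551]), 'effort': array([ 3.28958769e-03, -7.63739276e+01, -4.34372020e+01,  6.51628012e-02,
        4.24942723e-02, -8.42387340e-05]), 'tool_pos': array([0.17767886, 0.67666408, 0.22429216]), 'tcp_rot': array([-4.02304785e-01, -3.11552699e+00,  1.66620884e-03]), 'contact_force': array([ 0.09463277, -0.28002712, -0.11467913]), 'moment': array([-0.02283198, -0.00654085, -0.04114652]), 'grip_force': 0.0, 'grip_width': 1.001668455541387}
scene {'fov_y': 55.15800359227108, 'cx': 317.1448358759805, 'cy': 243.26321518560175, 'origin': array([0.41292359, 0.5467478 , 0.86315872]), 'attitude': array([ 0.12778583, -0.92745332, -2.67535542])}
side {'fov_y': 51.540434383980525, 'cx': 329.2047370202773, 'cy': 227.74603075048384, 'origin': array([ 0.26687488, -0.86645098,  0.73707342]), 'attitude': array([ 1.00406624, -0.18544086, -0.28706258])}
wrist {'fov_y': 60.652855052862684, 'cx': 316.55359051541643, 'cy': 242.67924750656053, 'origin': array([0.09842223, 0.69842705, 0.38368099]), 'attitude': array([-0.249585  , -0.19055026,  1.30457636])}
```

View pics/scene0.png

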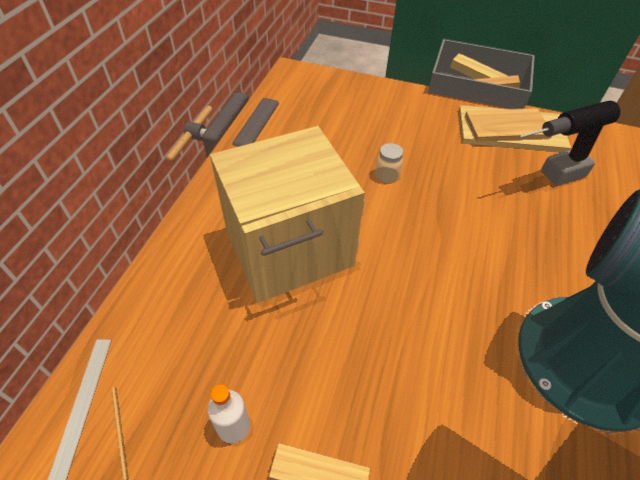

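View pics/side0.png

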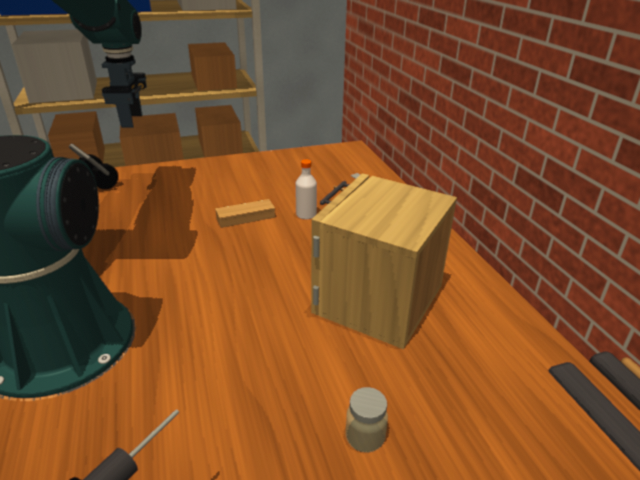

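The scene view shows the cupboard top at about (213,150), (320,131), (361,190) and (228,225), with the handle from (265,248) to (322,232). The jar is at (390,163), the glue at (230,415) and the offcut at (320,465). The side view shows the hinges at (316,250) and (316,295). I'll zoom in for exact corners.

Run:
```python
import cv2,numpy as np
a=cv2.imread("pics/scene0.png")[120:310,200:380]; b=cv2.imread("pics/side0.png")[165:345,300:470]
a=cv2.resize(a,None,fx=3,fy=3,interpolation=cv2.INTER_CUBIC)[:, :]
b=cv2.resize(b,None,fx=3,fy=3,interpolation=cv2.INTER_CUBIC)
for im,(u0,v0) in((a,(200,120)),(b,(300,165))):
    for k in range(0,im.shape[1],60): cv2.putText(im,str(u0+k//3),(k,8),0,.3,(0,0,255),1); cv2.line(im,(k,8),(k,12),(0,0,255),1)
    for k in range(0,im.shape[0],60): cv2.putText(im,str(v0+k//3),(0,k+4),0,.3,(0,0,255),1)
c=np.zeros((570,1050,3),np.uint8); c[:a.shape[0],:540]=a; c[:b.shape[0],540:540+b.shape[1]]=b
cv2.imwrite("pics/crop.png",cv2.resize(c,(800,434),interpolation=cv2.INTER_AREA))
cv2.imwrite("pics/cropa.png",a);cv2.imwrite("pics/cropb.png",b)
```

```text
(no output)
```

View pics/cropa.png

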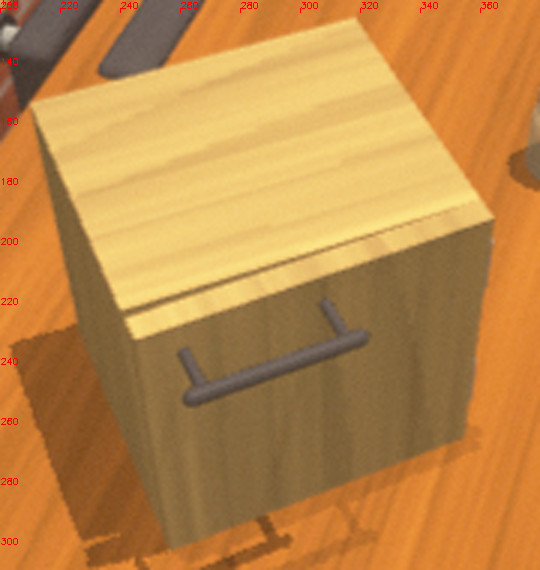

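View pics/cropb.png

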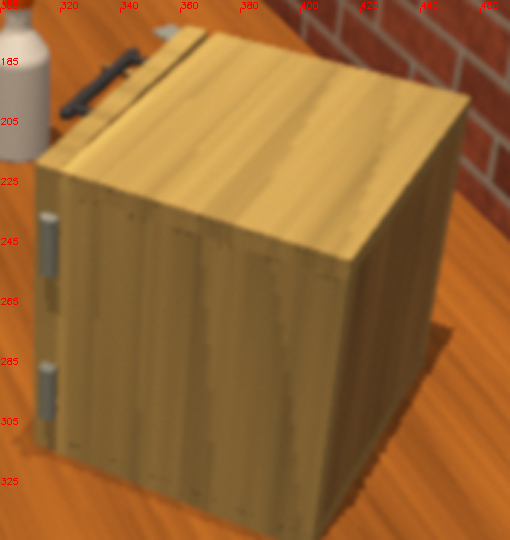

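```bash
cat > h.py <<'E'
import numpy as np
from scipy.spatial.transform import Rotation as R
from scipy.optimize import least_squares
def proj(m,P):
    f=240/np.tan(np.radians(m["fov_y"])/2)
    p=(np.atleast_2d(P)-m["origin"])@R.from_rotvec(m["attitude"]).as_matrix()
    return np.c_[m["cx"]+f*p[:,0]/-p[:,2], m["cy"]+f*p[:,1]/p[:,2]]
def ray(m,uv,z):
    f=240/np.tan(np.radians(m["fov_y"])/2)
    d=R.from_rotvec(m["attitude"]).apply([(uv[0]-m["cx"])/f,-(uv[1]-m["cy"])/f,-1])
    return m["origin"]+d*(z-m["origin"][2])/d[2]
def door(p,th,n,y,z):   # n: into cupboard off the inner face, y along door
    # returns cupboard-frame point
    c,s=np.cos(th),np.sin(th)
    return np.array([-.1+n*c-y*s, -.12+n*s+y*c, z])
def world(p,X):
    c,s=np.cos(p[2]),np.sin(p[2]); X=np.atleast_2d(X)
    return np.c_[p[0]+c*X[:,0]-s*X[:,1],p[1]+s*X[:,0]+c*X[:,1],X[:,2]]
E
python3 - <<'E'
from h import *
from station import eyes
S,D=eyes.camera_model("scene"),eyes.camera_model("side")
C=lambda x,y,z:(lambda th:np.array([x,y,z]))
O=lambda n,y,z:(lambda th:door(None,th,n,y,z))
obs=[(S,C(.1,.12,.24),210.3,154.3),(S,C(.1,-.12,.24),318.7,125.7),(S,C(-.1,.12,.24),240,224),
(S,O(-.018,.24,.24),245,233.3),(S,O(-.018,0,.24),364.3,192.3),(S,O(-.018,.24,0),257.3,303),(S,O(-.018,0,0),354.3,265.7),
(S,O(-.053,.217,.215),263.3,253),(S,O(-.053,.113,.215),320.7,232.7),
(D,C(.1,-.12,.24),416.7,252.3),(D,C(.1,.12,.24),456.7,197.7),(D,C(-.1,-.12,.24),321.3,221.7),(D,C(-.1,.12,.24),370.7,176),(D,C(.1,-.12,0),405,345),
(D,O(-.018,0,.24),312.3,220),(D,O(-.018,0,0),312.7,312.7),(D,O(-.053,.113,.215),322.7,202.3),(D,O(-.053,.217,.215),345.7,182.7)]
def res(p): return np.concatenate([(proj(m,world(p,f(p[3])))[0]-[u,v]) for m,f,u,v in obs])
best=min((least_squares(res,[.75,.2,y,.03],loss="soft_l1") for y in (-2.5,-1.5,-1,0,1.5,3)),key=lambda r:r.cost)
p=best.x;print(p,best.cost);print(np.round(res(p).reshape(-1,2),1).tolist())
for n,f in dict(handle=O(-.053,.165,.215),hinge=O(0,0,.24),free=O(-.018,.24,.24)).items(): print(n,world(p,f(p[3])))
print("jar",ray(S,(391,150),.085),ray(D,(368,400),.085))
print("glue cap",ray(S,(221,392),.17),ray(D,(306,162),.17))
print("off",ray(D,(216,210),.035),ray(D,(273,203),.035))
E
```

```text
[ 0.68038891 -0.07373156 -0.83108762  0.02994253] 17.409420112258587
[[-1.5, -0.4], [-1.6, -0.8], [-0.2, -1.1], [-0.3, -0.4], [0.0, -0.9], [-0.6, 0.4], [-0.0, -0.8], [2.2, -1.5], [-2.2, -0.5], [0.2, -1.1], [-0.4, -1.1], [-1.9, -0.3], [0.6, -0.7], [-1.6, 3.7], [-1.0, -0.9], [-1.7, -0.2], [-0.4, -0.5], [-2.6, 0.4]]
handle [[0.60595526 0.07212933 0.215     ]]
hinge [[ 0.52434184 -0.08075379  0.24      ]]
free [[0.68417273 0.09918532 0.24      ]]
jar [ 0.50919527 -0.38720738  0.085     ] [ 0.50984088 -0.38681847  0.085     ]
glue cap [0.62132264 0.34858063 0.17      ] [0.6220488  0.34276235 0.17      ]
off [0.36995898 0.38656572 0.035     ] [0.53297345 0.38088543 0.035     ]
```

Both views agree: the fit residuals are about 1–2 px, and the jar and glue match between the two cameras. The handle is at (0.606, 0.072, 0.215). I'll rise, travel above it and turn the tool's y axis to the door normal.

Emit:
servo_tool --pt "30 0 0 -40 0" --pt "30 0 0 -80 0" --pt "30 0 0 -120 0" --pt "30 0 0 -150 0" --pt "30 -35 -30 -150 0.12" --pt "30 -70 -60 -150 0.24" --pt "30 -105 -90 -150 0.36" --pt "30 -140 -118 -150 0.48" --pt "30 -175 -146 -150 0.6" --pt "30 -210 -175 -150 0.72" --pt "30 -245 -205 -150 0.84" --pt "30 -280 -234 -150 0.96"

```text
t: 1.15
tool_pos: [0.3714, 0.4035, 0.3749]
tcp_rot: [-1.803, -2.573, -0.0]
contact_force: [0.1, 0.6, -0.0]
grip_width: 0.301
grip_force: 0.0
```

```bash
cat >> h.py <<'E'
P=[0.68038891,-0.07373156,-0.83108762,0.02994253]
def to(pos,th,s):
    "shift mm & turn (tool axes) from the state to world pos with y_tool along inward door normal at th"
    M=R.from_rotvec(s["tcp_rot"]).as_matrix()
    a=np.arctan2(M[1,1],M[0,1]); t=-((P[2]+th-a+np.pi)%(2*np.pi)-np.pi)
    return np.round(np.r_[M.T@(np.asarray(pos)-s["tool_pos"])*1000,t],3)
def dw(th,n,y,z): return world(P,door(P,th,n,y,z))[0]
E
python3 - <<'E'
from h import *
from station import monitor
s=monitor.state(); print(s["t"],s["tool_pos"],s["joint_pos"],to(dw(.03,-.053,.165,.33),.03,s))
E
```

```text
1.15 [0.37144886 0.40350199 0.37490147] [ 7.84224504e-01 -1.70920649e-02  1.92022032e+00  3.32536378e-05
  1.23842767e+00  4.35895405e-01] [-391.509  107.313   44.886    1.149]
```

Emit:
servo_tool --pt "30 -33 9 0 0.1" --pt "30 -66 18 0 0.2" --pt "30 -100 27 0 0.3" --pt "30 -135 37 0 0.4" --pt "30 -170 46 0 0.5" --pt "30 -205 56 0 0.6" --pt "30 -240 65 0 0.7" --pt "30 -275 75 0 0.8" --pt "30 -310 85 0 0.9" --pt "30 -345 94 0 1.02" --pt "30 -375 102 0 1.12" --pt "30 -391 107 0 1.15"

```text
t: 2.15
tool_pos: [0.608, 0.073, 0.3746]
tcp_rot: [2.913, 1.176, -0.001]
contact_force: [-0.8, 0.6, -0.0]
grip_width: 0.298
grip_force: 0.0
```

Run:
```python
from h import *
from station import monitor,eyes
import cv2
s=monitor.state(); print(s["t"],s["tool_pos"],s["joint_pos"],to(dw(.03,-.053,.165,.207),.03,s))
m=eyes.camera_model("wrist"); im=eyes.capture("wrist")
for q in [(-.053,.11,.215),(-.053,.22,.215),(-.018,.0,.24),(-.018,.24,.24)]:
    u=proj(m,dw(.03,*q))[0]; print(u); cv2.circle(im,tuple(int(v) for v in u),3,(0,0,255),-1)
cv2.imwrite("pics/w1.png",im)
```

```text
2.15 [0.60801612 0.07303341 0.37462046] [ 8.16369855e-02  9.76811209e-02  1.80138821e+00 -3.74171339e-04
  1.24281365e+00  8.84957163e-01] [-2.03900e+00 -8.05000e-01  1.67621e+02 -2.00000e-03]
[316.47027243 291.68935041]
[316.20179745 158.99267079]
[357.32738405 421.13170032]
[366.66265941 132.93785197]
```

View pics/w1.png

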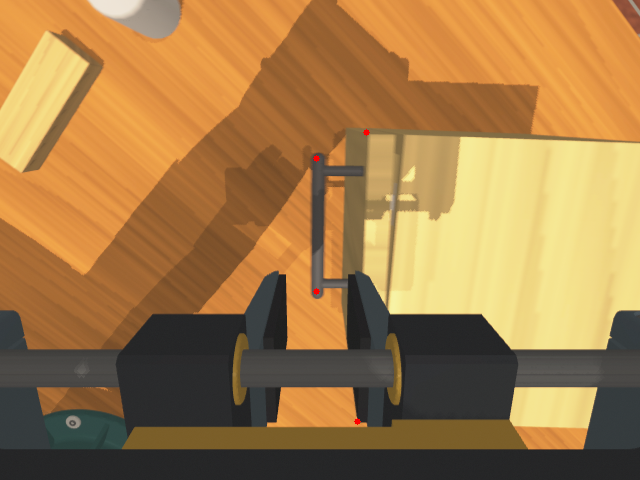

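The wrist picture shows the predicted handle ends at (316,291) and (316,159) lying on the bar, and the outer door edge at (366,133) matching. I'll descend over the bar and close.

Emit:
servo_tool --pt "30 -2 -1 30 0" --pt "30 -2 -1 60 0" --pt "30 -2 -1 90 0" --pt "30 -2 -1 110 0" --pt "30 -2 -1 128 0" --pt "30 -2 -1 142 0" --pt "30 -2 -1 154 0" --pt "30 -2 -1 163 0" --pt "30 -2 -1 167 0" --pt "30 -2 -1 167 0"

```text
t: 3.03
tool_pos: [0.6045, 0.0751, 0.2074]
tcp_rot: [-2.908, -1.187, 0.001]
contact_force: [0.3, -0.0, 0.2]
grip_width: 0.299
grip_force: 0.0
```

Emit:
servo_tool --pt "14 0 0 0 0" --pt "12 0 0 0 0" --pt "10 0 0 0 0" --pt "8 0 0 0 0" --pt "8 0 0 0 0" --pt "8 0 0 0 0"

```text
t: 3.53
tool_pos: [0.6052, 0.075, 0.2087]
tcp_rot: [2.908, 1.187, 0.002]
contact_force: [0.1, -0.5, 6.5]
grip_width: 0.114
grip_force: 30.0
```

Emit:
servo_tool --pt "8 -0.6 -1.6 0 -0.01" --pt "8 -1.7 -5 0 -0.03" --pt "8 -2.9 -8.2 0 -0.05" --pt "8 -4.1 -11.4 0 -0.07" --pt "8 -5.4 -14.6 0 -0.09" --pt "8 -6.8 -17.8 0 -0.11" --pt "8 -8.3 -20.9 0 -0.13" --pt "8 -9.8 -24.1 0 -0.15" --pt "8 -9.8 -24.1 0 -0.15"

```text
t: 4.28
tool_pos: [0.5809, 0.0855, 0.2088]
tcp_rot: [2.81, 1.404, 0.002]
contact_force: [0.2, -1.3, 5.9]
grip_width: 0.113
grip_force: 30.0
```

```bash
cat >> h.py <<'E'
def st():
    from station import monitor
    s=monitor.state(); M=R.from_rotvec(s["tcp_rot"]).as_matrix()
    # tcp in cupboard frame
    c,sn=np.cos(P[2]),np.sin(P[2]); d=s["tool_pos"]-[P[0],P[1],0]
    q=np.array([c*d[0]+sn*d[1],-sn*d[0]+c*d[1]])-[-.1,-.12]
    print("t",round(s["t"],2),"pos",s["tool_pos"].round(4),"Ftool",(M.T@s["contact_force"]).round(1),"mom",s["moment"].round(2),
      "yaw-th",round(np.arctan2(M[1,1],M[0,1])-P[2],3),"handle th",round(np.arctan2(-q[0],q[1])-np.arctan2(.053,.165),3),"r",np.hypot(*q).round(4),"grip",round(s["grip_width"],3))
    return s
E
python3 -c "
from h import *
st()"
```

```text
t 4.28 pos [0.5809 0.0855 0.2088] Ftool [-0.9  1.  -5.9] mom [-0.36  0.14  0.11] yaw-th 0.187 handle th 0.193 r 0.1756 grip 0.113
```

Emit:
servo_tool --pt "8 -0.3 -0.8 0 -0.005" --pt "8 -0.5 -1.6 0 -0.01" --pt "8 -0.8 -2.4 0 -0.015" --pt "8 -1.1 -3.2 0 -0.02" --pt "8 -1.1 -3.2 0 -0.02"

```text
t: 4.7
tool_pos: [0.578, 0.0865, 0.2087]
tcp_rot: [2.797, 1.43, 0.002]
contact_force: [-0.3, -0.5, 6.8]
grip_width: 0.114
grip_force: 30.0
```

```bash
python3 -c "
from h import *
st()"
```

```text
t 4.7 pos [0.578  0.0865 0.2087] Ftool [-0.6  0.1 -6.8] mom [-0.25  0.11  0.01] yaw-th 0.206 handle th 0.21 r 0.1756 grip 0.114
```

Emit:
servo_tool --pt "8 -0.3 -0.8 0 -0.005" --pt "8 -0.5 -1.6 0 -0.01" --pt "8 -0.5 -1.6 0 -0.01"

```text
t: 4.95
tool_pos: [0.5774, 0.0867, 0.2088]
tcp_rot: [2.788, 1.443, 0.005]
contact_force: [9.2, -5.1, 1.2]
grip_width: 0.11
grip_force: 30.0
```

```bash
python3 -c "
from h import *
st()"
```

```text
t 4.95 pos [0.5774 0.0867 0.2088] Ftool [ 1.2 10.5 -1.1] mom [-0.87 -1.38 -0.1 ] yaw-th 0.216 handle th 0.213 r 0.1757 grip 0.11
```

The door is caught: about 10 N of reaction at roughly 0.213 rad. I'll ease off slightly, release and rise.

Emit:
servo_tool --pt "8 0.2 1 0 0.006" --pt "8 0.2 1 0 0.006" --pt "30 0.2 1 0 0.006" --pt "30 0.2 1 0 0.006" --pt "30 0.2 1 0 0.006" --pt "30 0.2 1 0 0.006" --pt "30 0 1 -15 0.006" --pt "30 0 1 -40 0.006" --pt "30 0 1 -75 0.006" --pt "15 0 1 -105 0.006" --pt "0 0 1 -115 0.006" --pt "0 0 1 -115 0.006"

```text
t: 5.95
tool_pos: [0.5778, 0.0865, 0.3257]
tcp_rot: [2.793, 1.434, 0.006]
contact_force: [0.9, 0.3, -0.4]
grip_width: 0.11
grip_force: 0.0
```

Run:
```python
from h import *
from station import eyes
import cv2
s=st(); print(to(dw(.21,.018,.185,.285),.19,s))
m=eyes.camera_model("wrist"); im=eyes.capture("wrist")
for th,c in ((.2,(255,0,0)),(.21,(0,0,255)),(.22,(0,255,0))):
  for q in [(0,.185,.24),(0,.24,.24),(-.053,.22,.215),(-.018,.24,.24)]:
    u=proj(m,dw(th,*q))[0]; cv2.circle(im,tuple(int(round(v)) for v in u),1,c,-1)
for X in [(-.1,.065,.24),(-.1,.12,.24)]:
    u=proj(m,world(P,X))[0]; cv2.circle(im,tuple(int(round(v)) for v in u),2,(255,0,255),-1)
cv2.imwrite("pics/w2.png",cv2.resize(im[100:350,200:520],None,fx=2.4,fy=2.4,interpolation=cv2.INTER_CUBIC))
cv2.imwrite("pics/s2.png",eyes.capture("scene"))
```

```text
t 5.95 pos [0.5778 0.0865 0.3257] Ftool [0.8 0.6 0.4] mom [-0.11  0.08 -0.  ] yaw-th 0.209 handle th 0.211 r 0.1756 grip 0.11
[1.7758e+01 7.1692e+01 4.1014e+01 1.9000e-02]
```

View pics/w2.png

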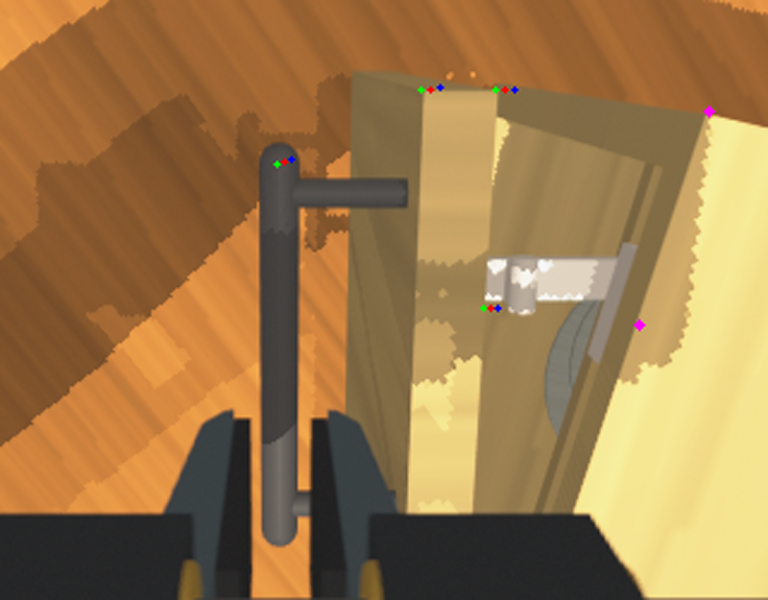

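The wrist crop shows the door open about 0.215 with the predicted points on its edges. The white hook arm and thumb pad are at crop (520,285), full (416.7,218.8), and the keeper is at (620,300). I'll check that pad position against the model.

Run:
```python
from h import *
from station import eyes,monitor
m=eyes.camera_model("wrist")
for z in (.216,.21,.203):
    w=ray(m,(200+520/2.4,100+284/2.4),z); th=.215
    c,s=np.cos(P[2]),np.sin(P[2]); d=w-[P[0],P[1],0]
    q=np.array([c*d[0]+s*d[1],-s*d[0]+c*d[1]])-[-.1,-.12]
    print(z,"n",q@[np.cos(th),np.sin(th)],"y",q@[-np.sin(th),np.cos(th)])
for th in (.2,.215): print(to(dw(th,.0185,.185,.285),.18,monitor.state()))
```

```text
0.216 n 0.011798126591681647 y 0.18528061575797494
0.21 n 0.013288516693944617 y 0.1838412962941483
0.203 n 0.01502730514658468 y 0.18216209025301716
[1.8708e+01 7.5278e+01 3.6969e+01 2.9000e-02]
[1.8990e+01 7.2503e+01 3.6970e+01 2.9000e-02]
```

Emit:
servo_tool --pt "0 0 20 0 0" --pt "0 6 40 0 0.01" --pt "0 12 58 0 0.02" --pt "0 19 70 0 0.029" --pt "0 19 72 5 0.029" --pt "0 19 72 15 0.029" --pt "0 19 72 28 0.029" --pt "0 19 72 36 0.029" --pt "0 19 72 37 0.029" --pt "0 19 72 37 0.029"

```text
t: 6.88
tool_pos: [0.6455, 0.06, 0.2848]
tcp_rot: [-2.814, -1.395, 0.003]
contact_force: [0.2, 0.1, 0.4]
grip_width: 0.006
grip_force: 0.0
```

Run:
```python
from h import *
from station import eyes
import cv2
s=st(); print(to(dw(.215,.0185,.185,.285),.18,s))
im=eyes.capture("wrist"); a=eyes.capture("scene")
cv2.imwrite("pics/w3.png",im)
a=cv2.resize(a[150:310,200:380],(540,480),interpolation=cv2.INTER_CUBIC)
cv2.imwrite("pics/c3.png",a)
```

```text
t 6.88 pos [0.6455 0.06   0.2848] Ftool [ 0.2  0.1 -0.4] mom [-0.12  0.13  0.04] yaw-th 0.18 handle th -0.19 r 0.1857 grip 0.006
[ 0.133  0.965 -0.166  0.   ]
```

View pics/w3.png

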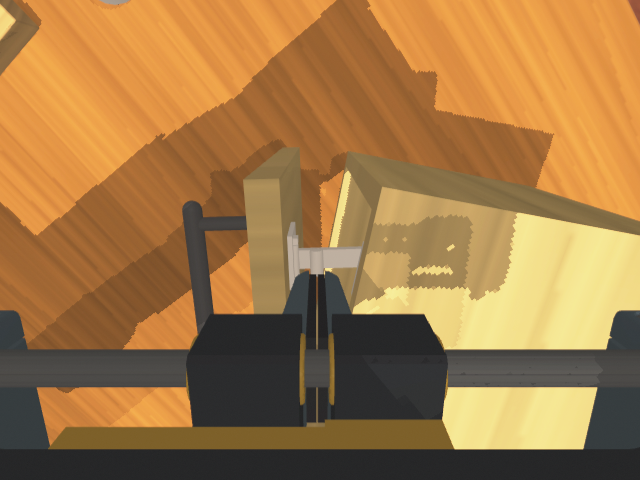

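The pad at (317,260) lines up with the shut fingers at column 317, which are centred in the gap. I'll go down and feel for it.

Emit:
servo_tool --pt "0 0 0 15 0" --pt "0 0 0 28 0" --pt "0 0 0 38 0" --pt "0 0 0 46 0" --pt "0 0 0 52 0" --pt "0 0 0 54 0" --pt "0 0 0 55 0" --pt "0 0 0 55 0"

```text
t: 7.65
tool_pos: [0.6465, 0.0599, 0.2311]
tcp_rot: [2.815, 1.394, 0.0]
contact_force: [-0.6, 0.7, 0.9]
grip_width: 0.004
grip_force: 0.0
```

Emit:
servo_tool --pt "0 0 0 0.7 0" --pt "0 0 0 1.4 0" --pt "0 0 0 2 0" --pt "0 0 0 2 0"

```text
t: 7.98
tool_pos: [0.6464, 0.0599, 0.229]
tcp_rot: [2.815, 1.394, 0.0]
contact_force: [-1.1, 0.6, 0.2]
grip_width: 0.006
grip_force: 0.0
```

Emit:
servo_tool --pt "0 0 0 0.7 0" --pt "0 0 0 1.4 0" --pt "0 0 0 2 0" --pt "0 0 0 2 0"

```text
t: 8.32
tool_pos: [0.6463, 0.0598, 0.2268]
tcp_rot: [-2.815, -1.394, 0.0]
contact_force: [-0.4, 1.0, -0.4]
grip_width: 0.005
grip_force: 0.0
```

Emit:
servo_tool --pt "0 0 0 0.7 0" --pt "0 0 0 1.4 0" --pt "0 0 0 2 0" --pt "0 0 0 2 0"

```text
t: 8.65
tool_pos: [0.6466, 0.0598, 0.2251]
tcp_rot: [2.815, 1.394, 0.001]
contact_force: [0.6, -0.8, 3.0]
grip_width: 0.006
grip_force: 1.5
```

Emit:
servo_tool --pt "0 0 0 0.7 0" --pt "0 0 0 1.4 0" --pt "0 0 0 2 0" --pt "0 0 0 2 0"

```text
t: 8.98
tool_pos: [0.6465, 0.0599, 0.223]
tcp_rot: [2.815, 1.394, 0.001]
contact_force: [0.5, -0.7, 5.0]
grip_width: 0.002
grip_force: 2.4
```

Emit:
servo_tool --pt "0 0 0 0.5 0" --pt "0 0 0 1 0" --pt "0 0 0 1.5 0" --pt "0 0 0 1.5 0"

```text
t: 9.32
tool_pos: [0.6466, 0.0599, 0.2216]
tcp_rot: [2.815, 1.394, 0.001]
contact_force: [0.0, 0.1, 4.4]
grip_width: 0.004
grip_force: 2.9
```

Emit:
servo_tool --pt "0 0 0 0.5 0" --pt "0 0 0 1 0" --pt "0 0 0 1 0"

```text
t: 9.57
tool_pos: [0.6467, 0.0599, 0.2207]
tcp_rot: [2.815, 1.394, 0.001]
contact_force: [0.4, -0.7, 6.0]
grip_width: 0.006
grip_force: 3.2
```

Emit:
servo_tool --pt "0 0 0 0.3 0" --pt "0 0 0 0.6 0" --pt "0 0 0 0.6 0"

```text
t: 9.82
tool_pos: [0.6467, 0.0599, 0.2203]
tcp_rot: [2.815, 1.394, 0.001]
contact_force: [-0.0, -1.5, 7.4]
grip_width: 0.003
grip_force: 3.5
```

Emit:
servo_tool --pt "0 0 0 0.3 0" --pt "0 0 0 0.5 0" --pt "0 0 0 0.5 0"

```text
t: 10.07
tool_pos: [0.6469, 0.0599, 0.2202]
tcp_rot: [2.815, 1.394, 0.002]
contact_force: [-1.0, -0.5, 9.8]
grip_width: 0.007
grip_force: 5.3
```

```bash
python3 -c "
from h import *
s=st()
print(to(dw(.215,.0185,.185,.22),.18,s))"
```

```text
t 10.07 pos [0.6469 0.0599 0.2202] Ftool [-1.  -0.5 -9.8] mom [-0.28  0.34 -0.06] yaw-th 0.18 handle th -0.196 r 0.1865 grip 0.007
[-0.6   -0.201  0.154  0.   ]
```

Firm stop found: 9.8 N with no further travel, so the hook is fully down. Now I'll compute the arc to push the door's inner face outward while keeping it pressed.

Run:
```python
from h import *
s=st()
for th in (.215,.23,.25,.27,.29,.31,.34,.37,.40,.43): print(th,to(dw(th,.0137,.185,s["tool_pos"][2]),th-.01,s))
```

```text
t 10.07 pos [0.6469 0.0599 0.2202] Ftool [-1.  -0.5 -9.8] mom [-0.28  0.34 -0.06] yaw-th 0.18 handle th -0.196 r 0.1865 grip 0.007
0.215 [-0.767 -4.998 -0.005 -0.025]
0.23 [-6.790e-01 -7.779e+00 -7.000e-03 -4.000e-02]
0.25 [-6.2700e-01 -1.1488e+01 -1.1000e-02 -6.0000e-02]
0.27 [-6.4800e-01 -1.5198e+01 -1.4000e-02 -8.0000e-02]
0.29 [-7.4400e-01 -1.8907e+01 -1.7000e-02 -1.0000e-01]
0.31 [-9.1500e-01 -2.2613e+01 -2.1000e-02 -1.2000e-01]
0.34 [-1.3090e+00 -2.8164e+01 -2.6000e-02 -1.5000e-01]
0.37 [-1.8690e+00 -3.3701e+01 -3.1000e-02 -1.8000e-01]
0.4 [-2.5950e+00 -3.9219e+01 -3.7000e-02 -2.1000e-01]
0.43 [-3.4870e+00 -4.4712e+01 -4.2000e-02 -2.4000e-01]
```

Emit:
servo_tool --pt "0 -0.2 -1 0 -0.01" --pt "0 -0.4 -2 0 -0.02" --pt "0 -0.6 -3.2 0 -0.025" --pt "0 -0.7 -4.2 0 -0.025" --pt "0 -0.7 -5 0 -0.025" --pt "0 -0.7 -6 0 -0.03" --pt "0 -0.7 -7 0 -0.036" --pt "0 -0.7 -8 0 -0.04" --pt "0 -0.7 -8 0 -0.04"

```text
t: 10.82
tool_pos: [0.6405, 0.0648, 0.2203]
tcp_rot: [2.786, 1.451, 0.004]
contact_force: [3.0, 4.6, 8.3]
grip_width: 0.002
grip_force: 4.0
```

```bash
python3 -c "
from h import *
s=st()
print(to(dw(.23,.0137,.185,.22),.22,s))"
```

```text
t 10.82 pos [0.6405 0.0648 0.2203] Ftool [ 5.5 -0.1 -8.3] mom [ 0.61 -0.3  -0.  ] yaw-th 0.22 handle th -0.153 r 0.1862 grip 0.002
[-0.691  0.197  0.252  0.   ]
```

Run:
```python
from h import *
s=st()
s["tool_pos"]=dw(.23,.0137,.185,.22)
for th in (.24,.26,.28,.30,.32,.34,.36,.38,.40): print(th,to(dw(th,.0137,.1855,.22),th-.01,s))
```

```text
t 10.82 pos [0.6405 0.0648 0.2203] Ftool [ 5.5 -0.1 -8.3] mom [ 0.61 -0.3  -0.  ] yaw-th 0.22 handle th -0.153 r 0.1862 grip 0.002
0.24 [ 0.61  -1.862 -0.002 -0.01 ]
0.26 [ 0.774 -5.578 -0.007 -0.03 ]
0.28 [ 0.863 -9.297 -0.012 -0.05 ]
0.3 [  0.878 -13.017  -0.018  -0.07 ]
0.32 [  0.819 -16.737  -0.024  -0.09 ]
0.34 [  0.685 -20.454  -0.03   -0.11 ]
0.36 [  0.477 -24.168  -0.036  -0.13 ]
0.38 [  0.195 -27.878  -0.042  -0.15 ]
0.4 [ -0.162 -31.581  -0.048  -0.17 ]
```

Emit:
servo_tool --pt "0 0.5 -1 0 -0.005" --pt "0 0.5 -1.9 0 -0.01" --pt "0 0.5 -2.8 0 -0.015" --pt "0 0.5 -3.7 0 -0.02" --pt "0 0.5 -3.7 0 -0.02"

```text
t: 11.23
tool_pos: [0.6376, 0.0671, 0.2202]
tcp_rot: [2.772, 1.478, 0.003]
contact_force: [0.9, 2.9, 8.6]
grip_width: 0.004
grip_force: 4.3
```

Run:
```python
from h import *
from station import eyes
import cv2
s=st()
print(to(dw(.25,.0137,.1855,.22),.24,s))
cv2.imwrite("pics/w4.png",eyes.capture("wrist"))
```

```text
t 11.23 pos [0.6376 0.0671 0.2202] Ftool [ 2.9 -0.8 -8.6] mom [ 0.39 -0.16  0.01] yaw-th 0.24 handle th -0.133 r 0.1863 grip 0.004
[-0.282  0.199  0.214  0.   ]
```

View pics/w4.png

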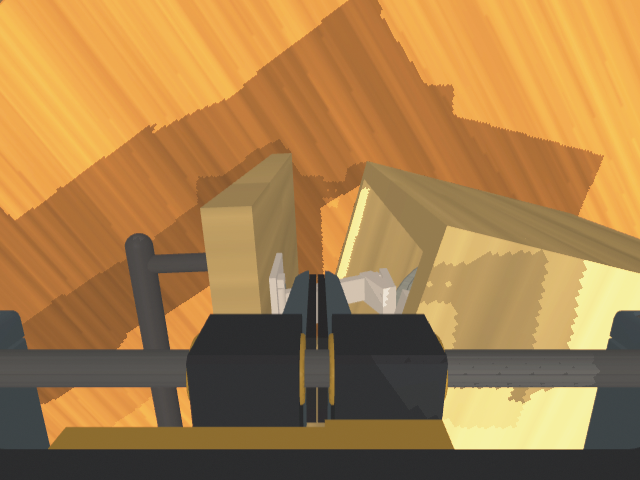

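The wrist picture shows the door further out and the hook held down by the fingertips, with the barb at (385,290) coming under the catch. Forces are small, so I'll continue the arc while keeping it pressed.

Emit:
servo_tool --pt "0 0.2 -1.5 0 -0.008" --pt "0 0.3 -3.5 0 -0.019" --pt "0 0.4 -5.5 0 -0.03" --pt "0 0.5 -7.5 0 -0.04" --pt "0 0.5 -9.3 0 -0.05" --pt "0 0.5 -11.2 0 -0.06" --pt "0 0.5 -13 0 -0.07" --pt "0 0.4 -13 0 -0.07"

```text
t: 11.95
tool_pos: [0.6269, 0.0748, 0.2202]
tcp_rot: [2.718, 1.575, 0.003]
contact_force: [2.2, 3.2, 9.0]
grip_width: 0.004
grip_force: 4.4
```

```bash
python3 -c "
from h import *
s=st()
print(to(dw(.32,.0137,.1855,.22),.31,s))"
```

```text
t 11.95 pos [0.6269 0.0748 0.2202] Ftool [ 3.9  0.3 -9. ] mom [ 0.48 -0.19 -0.01] yaw-th 0.311 handle th -0.063 r 0.1863 grip 0.004
[-0.349  0.306  0.228  0.001]
```

Emit:
servo_tool --pt "0 0.2 -2 0 -0.011" --pt "0 0.4 -4.2 0 -0.023" --pt "0 0.5 -6.5 0 -0.035" --pt "0 0.5 -8.8 0 -0.047" --pt "0 0.5 -11.1 0 -0.06" --pt "0 0.5 -13.4 0 -0.072" --pt "0 0.4 -15.7 0 -0.084" --pt "0 0.3 -18 0 -0.096" --pt "0 0.2 -20.3 0 -0.108" --pt "0 0 -22.3 0 -0.12" --pt "0 0 -22.3 0 -0.12"

```text
t: 12.87
tool_pos: [0.6075, 0.086, 0.2202]
tcp_rot: [2.618, 1.735, 0.004]
contact_force: [0.4, 3.5, 9.2]
grip_width: 0.006
grip_force: 4.3
```

Run:
```python
from h import *
from station import eyes
import cv2
s=st()
print(to(dw(.44,.0137,.1855,.22),.43,s))
m=eyes.camera_model("wrist"); im=eyes.capture("wrist")
for th,c in ((.4,(255,0,0)),(.44,(0,0,255)),(.47,(0,255,0))):
  for q in [(0,.24,.24),(-.018,.24,.24),(-.053,.22,.215)]:
    u=proj(m,dw(th,*q))[0]; cv2.circle(im,tuple(int(round(v)) for v in u),2,c,-1)
cv2.imwrite("pics/w5.png",im)
```

```text
t 12.87 pos [0.6075 0.086  0.2202] Ftool [ 3.4 -1.  -9.2] mom [ 0.64 -0.19 -0.  ] yaw-th 0.431 handle th 0.058 r 0.1864 grip 0.006
[-0.4    0.353  0.222  0.001]
```

View pics/w5.png

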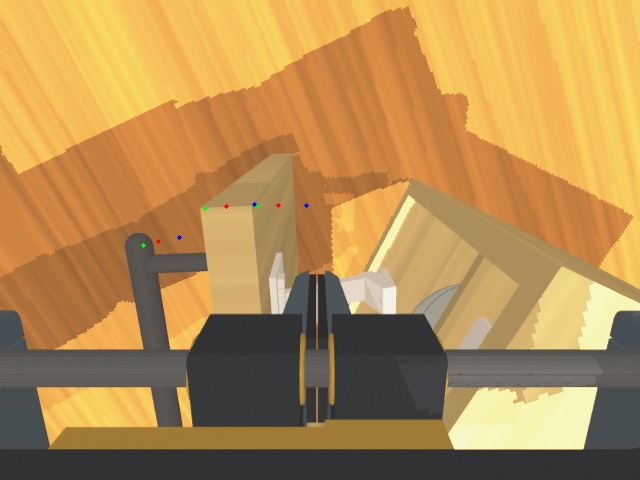

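The hook's barb at (385,290) is now well clear of the keeper at (475,335), with the door at about 0.47 rad. I'll lift off the pad and keep pushing on the inner face.

Emit:
servo_tool --pt "0 0 0 -3 0" --pt "0 0 0 -7 0" --pt "0 0 0 -11 0" --pt "0 0 0 -13 0" --pt "0 0 0 -13 0"

```text
t: 13.33
tool_pos: [0.6069, 0.0853, 0.2326]
tcp_rot: [2.619, 1.734, 0.0]
contact_force: [-0.3, 0.5, -0.3]
grip_width: 0.003
grip_force: 0.0
```

Run:
```python
from h import *
s=st()
for th in np.linspace(.46,.88,12): print(round(th,3),to(dw(th,.0137,.185,s["tool_pos"][2]),th-.01,s).round(2).tolist())
```

```text
t 13.33 pos [0.6069 0.0853 0.2326] Ftool [ 0.4 -0.5  0.3] mom [-0.09  0.08  0.01] yaw-th 0.43 handle th 0.059 r 0.1854 grip 0.003
0.46 [0.24, -3.06, -0.0, -0.02]
0.498 [0.41, -10.14, -0.0, -0.06]
0.536 [0.32, -17.22, -0.0, -0.1]
0.575 [-0.05, -24.29, -0.0, -0.13]
0.613 [-0.68, -31.35, -0.0, -0.17]
0.651 [-1.58, -38.37, -0.0, -0.21]
0.689 [-2.75, -45.36, -0.01, -0.25]
0.727 [-4.19, -52.29, -0.01, -0.29]
0.765 [-5.89, -59.17, -0.01, -0.32]
0.804 [-7.85, -65.97, -0.01, -0.36]
0.842 [-10.07, -72.7, -0.01, -0.4]
0.88 [-12.54, -79.34, -0.01, -0.44]
```

Emit:
servo_tool --pt "0 0 -3 0 -0.02" --pt "0 0.3 -8 0 -0.05" --pt "0 0.3 -13 0 -0.07" --pt "0 0.3 -19 0 -0.1" --pt "0 0 -25 0 -0.13" --pt "0 -0.7 -32 0 -0.17" --pt "0 -1.6 -38.5 0 -0.21" --pt "0 -2.8 -45.5 0 -0.25" --pt "0 -4.2 -52.5 0 -0.29" --pt "0 -5.9 -59 0 -0.32" --pt "0 -7.9 -66 0 -0.36" --pt "0 -10 -72.5 0 -0.4"

```text
t: 14.33
tool_pos: [0.5355, 0.1046, 0.2321]
tcp_rot: [-2.219, -2.223, 0.0]
contact_force: [0.9, 0.1, 0.4]
grip_width: 0.005
grip_force: 0.3
```

Run:
```python
from h import *
s=st()
for th in np.linspace(.88,1.30,12): print(round(th,3),to(dw(th,.0137,.185,s["tool_pos"][2]),th-.01,s).round(2).tolist())
```

```text
t 14.33 pos [0.5355 0.1046 0.2321] Ftool [ 0.1  0.9 -0.4] mom [-0.04 -0.01 -0.02] yaw-th 0.833 handle th 0.46 r 0.1857 grip 0.005
0.88 [0.08, -6.53, 0.0, -0.04]
0.918 [0.14, -13.62, 0.0, -0.08]
0.956 [-0.08, -20.7, 0.01, -0.11]
0.995 [-0.56, -27.76, 0.01, -0.15]
1.033 [-1.32, -34.8, 0.01, -0.19]
1.071 [-2.34, -41.81, 0.01, -0.23]
1.109 [-3.63, -48.78, 0.02, -0.27]
1.147 [-5.19, -55.68, 0.02, -0.3]
1.185 [-7.0, -62.53, 0.02, -0.34]
1.224 [-9.08, -69.3, 0.02, -0.38]
1.262 [-11.42, -75.99, 0.02, -0.42]
1.3 [-14.0, -82.58, 0.03, -0.46]
```

Emit:
servo_tool --pt "0 0 -6.5 0 -0.04" --pt "0 0 -13.5 0 -0.08" --pt "0 0 -20.5 0 -0.11" --pt "0 -0.6 -27.5 0 -0.15" --pt "0 -1.3 -34.5 0 -0.19" --pt "0 -2.3 -41.5 0 -0.23" --pt "0 -3.6 -48.5 0 -0.27" --pt "0 -5.2 -55.5 0 -0.3" --pt "0 -7 -62.5 0 -0.34" --pt "0 -9.1 -69 0 -0.38" --pt "0 -11.4 -76 0 -0.42" --pt "0 -13 -80 0 -0.44"

```text
t: 15.33
tool_pos: [0.4552, 0.0914, 0.2321]
tcp_rot: [-1.68, -2.654, 0.001]
contact_force: [0.0, -0.7, 0.1]
grip_width: 0.006
grip_force: 0.0
```

Emit:
servo_tool --pt "0 0 0 0 0" --pt "0 0.5 4 0 0" --pt "0 1 10 0 0" --pt "0 1 14 -10 0" --pt "0 1 16 -40 0" --pt "0 1 16 -75 0" --pt "0 1 16 -105 0" --pt "0 1 16 -120 0" --pt "0 1 16 -120 0"

```text
t: 16.08
tool_pos: [0.4724, 0.0998, 0.3569]
tcp_rot: [1.682, 2.648, 0.006]
contact_force: [0.2, -0.1, -0.4]
grip_width: 0.006
grip_force: 0.0
```

Run:
```python
from h import *
from station import eyes
import cv2
s=st()
m=eyes.camera_model("scene"); im=eyes.capture("scene")
for th,c in ((1.15,(255,0,0)),(1.25,(0,0,255)),(1.3,(0,255,0))):
  for q in [(0,.24,.24),(-.018,.24,.24),(-.053,.22,.215)]:
    u=proj(m,dw(th,*q))[0]; cv2.circle(im,tuple(int(round(v)) for v in u),2,c,-1)
cv2.imwrite("pics/s6.png",im)
```

```text
t 16.08 pos [0.4724 0.0998 0.3569] Ftool [-0.2  0.1  0.4] mom [-0.08  0.05 -0.05] yaw-th 1.27 handle th 0.801 r 0.1879 grip 0.006
```

View pics/s6.png

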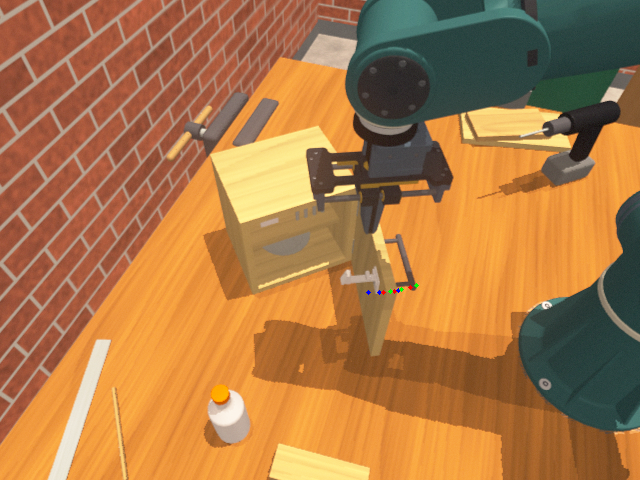

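The scene shows the door wide open at about 1.3 rad, with its edge at (390,290). The hook is sprung back at (360,278), the glue and offcut are where they were, and the hand is above. I'll rise a little more and hand in.

Emit:
servo_tool --pt "0 0 0 -20 0" --pt "0 0 0 -45 0" --pt "0 0 0 -65 0" --pt "0 0 0 -70 0" --pt "0 0 0 -70 0" --pt "0 0 0 -70 0"

```text
t: 16.63
tool_pos: [0.4701, 0.0993, 0.4209]
tcp_rot: [-1.684, -2.651, 0.002]
contact_force: [-0.4, 0.4, -0.9]
grip_width: 0.006
grip_force: 0.0
```

```bash
python3 -c "
from station import order
print(order.hand_in())"
```

```text
the job is handed in; nothing more can be done
None
```

The cupboard door is open about 1.3 rad (roughly 74°) with the latch freed, the hand is clear, and the job was handed in at about 16.6 s; the largest force readings were about 10 N, the arm went nowhere near the glue, jar or offcut, and no verdict came back.

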